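Load the label unwinder

TASK

Load the label unwinder: put the roll of labels that has the wide core over the upright spindle of the turntable and press it down against the leaf springs until it sits fully home, flat on the turntable. Leave the other roll, with the small core, and the date stamp, the marker pen and the empty cardboard core where they are.

Things in the scene. Friction and masses are not known exactly. Their poses are not given: they have to be found in the camera images.
- wide_core_roll: the roll to load: off-white self-adhesive labels on a cardboard core, a ring lying flat with its axis upright, outer diameter 62 mm, hole 30 mm right through, 46 mm high, 0.12 kg; origin at the centre of its underside, z along its axis. It is the same either way up
- small_core_roll: the other roll of labels, not to be used: outer diameter 62 mm too, but its hole is only 15 mm and it is 34 mm high; origin at the centre of its underside, z along its axis. The two rolls may lie in either place
- unwinder: tabletop label unwinder, fixed: grey base 215 x 124 mm, top at 24 mm, x = -150 to +65, y = -62 to +62 mm from the origin, which is on the table under the spindle's axis. Turntable and spindle at one end; at the other (its -x) an upright guide roller (103 mm from the spindle, top 92 mm above the table) and steel peel plate (140 mm from the spindle, top 86 mm)
- disc_top (a point): centre of the upper face of the turntable (steel disc, diameter 104 mm, turns freely), on the spindle's axis, 34 mm above the table: the underside of a roll that is fully home is here. z up the spindle
- spindle_top (a point): tip of the spindle, 65 mm above the disc. Tapered nose (12 mm wide near the tip, 27 mm at 48 mm above the disc); below it three bowed leaf springs stand out to 34 mm diameter and give way inwards; 27 mm collar at the disc. A roll set on it stops on the springs with its underside about 34 mm above the disc; 5 to 15 N pushes it down to the disc, and the springs then hold its core
- date_stamp: date stamp, dark block 38 x 60 mm, 80 mm high, to the left of the unwinder; origin at the centre of its underside
- marker: white marker pen with a black cap, 135 mm long, 17 mm thick, lying between the unwinder and the rolls; origin at the middle of its underside, long axis y
- empty_core: empty cardboard core, a bare tube 36 mm in diameter with a 30 mm hole, 46 mm high, standing upright; origin at the centre of its underside
- roll_center (a point): the middle of the wide-core roll: on its axis, 23 mm above its underside
Not all that is in view belongs to the job. What is shaped like the wide_core_roll but turquoise is not meant.

How it is judged:
By the outcome, as a careful person would: the job done as asked, in the order asked, and still so for the second after the job is handed in, with the robot touching nothing.
It also fails if it takes over 40 s, if anything falls off the work surface, if the arm or the gripper's body presses on something with over 40 N, if the wrist force passes 120 N, or if a joint passes its speed limit or range.

ROBOT

A 6-joint arm with a two-finger parallel gripper is mounted at the origin on a cart in front of the work surface, level with it; the furniture and walls round the work are solid. World frame = base frame: x ahead of the robot, y to its left, z up, the work surface at z = 0. Lengths are in m, angles in rad, forces in N, time in s.
With the tool pointing down it reaches from about 0.4 to 0.925 m from the base axis. Payload 12.5 kg.
Tool frame: the origin (TCP) lies on the centre line of the jaws, within the pads' length; the fingertips stand 19 mm ahead of it and the grasp point (between the pads) is the TCP; y points along the fingers, x is the direction in which the jaws open and shut, and the axes are right-handed (so a half turn about y gives the same grasp; the last joint's range is limited). The gripper opens to 95 mm and grips with 3 to 60 N. Pads are 20 mm wide; open, the fingers measure 119 mm over their backs; the gripper's body (75 mm by 180 mm) begins 59 mm behind the grasp point.
Start: joints at [-1.336, 0.491, 1.559, -0, 1.092, -0.106], TCP at [0.209, -0.589, 0.209] pointing down, gripper open.
Joint ranges: [-3.1, 3.1], [-0.84, 2.19], [0.05, 2.79], [-1.13, 4.28], [0.06, 2.93], [-2.69, 2.69]. Speed limits (rad/s): [2.22, 2.22, 2.79, 3.14, 3.14, 3.14].

INTERFACE

Orientations are given as a unit quaternion [x, y, z, w].
In Python, from workcell import state, snapshot, hand_in gives the robot as it stands.
- The arm moves only by the tool play_rows, never from a script. Its argument "motion" is a list that holds one entry, the list of rows, each a list of 7 numbers: the turn, a rotation vector about the world's x, y, z in degrees, then the shift along the world's x, y, z in m, then the opening, from 0 (shut) to 1 (fully open). A call has exactly 8 rows; each row shifts and turns the commanded pose from where the row before left it; what a row does not reach is not made up. A row lasts 1/10 s, in which the tool goes at most 50 mm and 8.59 degrees, less where a joint would pass 70% of its speed; a pose out of reach is approached as far as the arm can. A call with a gripper value outside its range is refused whole. The fingers move at their own pace and stop on an object; the grip force is fixed at half the most. Time passes only in rows, so rows that do not move let the fingers close, or fill a call up. It gives the time, the measured TCP pose, the force and the opening at its end, in the units of the state.
- state(): the state, without advancing time (a new reading comes with each control period).
- snapshot(name): name is "side" or "top"; returns a dict with "img" (400x640x3 uint8, red, green, blue), "camera_matrix" (3x3 intrinsics, pixels), "k1" (the pictures are not rectified: a ray, as slopes to the right and down, at radius r is drawn at 1 + k1 r^2 times it, then the intrinsics apply), "extrinsics" (4x4, takes a point from camera to world coordinates). Camera axes: x right, y down, z forward; pixel columns grow to the right and rows downward; lengths in m; the calibration is good to about 2 mm. A picture is of the moment at which its call begins. There is no depth.
- hand_in(): hands the job in, once; it reports no verdict.
The state is a dict: "t": time; "q": joint angles; "qvel": joint speeds; "joint_efforts": joint torques, N m; "position": TCP position; "eef_rot": TCP orientation; "wrist_force": force on the tool from outside, world axes, zero at the start; "ft_torque": the same for the moment, N m; "opening": opening from 0.0 (shut) to 1.0 (fully open).
Only numpy, scipy, OpenCV 4.12 (cv2) and the standard library are available. Lean on these libraries where they do the work, as an engineer would, in place of code of your own. Each camera call takes 0.05 s, during which the arm holds its last target.

## Working session

There is one attempt and no reset: what is moved stays moved. The work goes in short steps, Python scripts to look and compute and a tool call to move; the robot and the scene stay as the last step left them, time stands still between calls to the robot, and variables do not carry over. Pictures are saved under pics/ and viewed, and the job is handed in when it is done.

Besides the shell and the picture viewer there is one more tool, called as name(argument=value, ...) on one line, values as JSON. play_rows: Moves the arm, as the interface text tells. Its arguments: {"type":"object","properties":{"motion":{"type":"array","items":{"type":"array","items":{"type":"array","items":{"type":"number"}}}}},"required":["motion"]}

```bash
mkdir -p pics; ls
cat > h.py <<'E'
import numpy as np,cv2
from workcell import state,snapshot,hand_in
def snap(n,f):
    s=snapshot(n); cv2.imwrite(f'pics/{f}.png',s['img'][:,:,::-1]); np.savez(f'{f}.npz',**s); return s
def ray(s,u,v):
    K=np.array(s['camera_matrix']);k=float(s['k1']);
    p=cv2.undistortPoints(np.array([[[u,v]]],float),K,np.array([k,0,0,0.]))[0,0]
    T=np.array(s['extrinsics']);d=T[:3,:3]@np.array([p[0],p[1],1]);return T[:3,3],d
def onz(s,u,v,z):
    o,d=ray(s,u,v);return o+d*(z-o[2])/d[2]
def proj(s,P):
    T=np.linalg.inv(np.array(s['extrinsics']));c=T[:3,:3]@np.array(P)+T[:3,3];x,y=c[:2]/c[2];f=1+float(s['k1'])*(x*x+y*y)
    K=np.array(s['camera_matrix']);return K[0,0]*x*f+K[0,2],K[1,1]*y*f+K[1,2]
E
python3 - <<'E'
from h import *
for n in('top','side'):
    s=snap(n,n+'0');print(s['camera_matrix'],s['k1'],s['extrinsics'])
print(state())
E
```

```text
pics
[[479.93549617   0.         318.21406245]
 [  0.         479.93549617 201.75399857]
 [  0.           0.           1.        ]] 0.04568820722745123 [[-1.41135143e-02 -9.90098601e-01  1.39662338e-01  3.70720564e-01]
 [-9.99900172e-01  1.40693524e-02 -1.30356735e-03 -6.31225337e-02]
 [-6.74298430e-04 -1.39666793e-01 -9.90198330e-01  1.36218374e+00]
 [ 0.00000000e+00  0.00000000e+00  0.00000000e+00  1.00000000e+00]]
[[514.02406561   0.         324.61125462]
 [  0.         514.02406561 191.27831758]
 [  0.           0.           1.        ]] 0.008325804966101939 [[ 0.97015058 -0.12982486  0.2048252   0.23054962]
 [-0.24237586 -0.49171963  0.83634069 -1.34969612]
 [-0.00786124 -0.86102109 -0.50850849  0.84494378]
 [ 0.          0.          0.          1.        ]]
{'t': 0.1, 'q': array([-1.33559414e+00,  4.91503849e-01,  1.55940551e+00, -9.74342484e-06,
        1.09171932e+00, -1.05602911e-01]), 'qvel': array([-0.00040888, -0.00186862, -0.00074221,  0.00092572,  0.00093621,
        0.00235364]), 'joint_efforts': array([ 2.65969269e-03, -6.13621688e+01, -2.58605629e+01,  6.94023189e-02,
        4.70129214e-02, -5.92465699e-05]), 'position': array([ 0.20886611, -0.58881775,  0.2080115 ]), 'eef_rot': array([-0.57730928,  0.40824465, -0.40769015,  0.57778807]), 'wrist_force': array([1.11738124, 0.66653746, 0.26117243]), 'ft_torque': array([-0.04175178,  0.01897727, -0.01738035]), 'opening': 0.998672538919266}
```

View pics/top0.png

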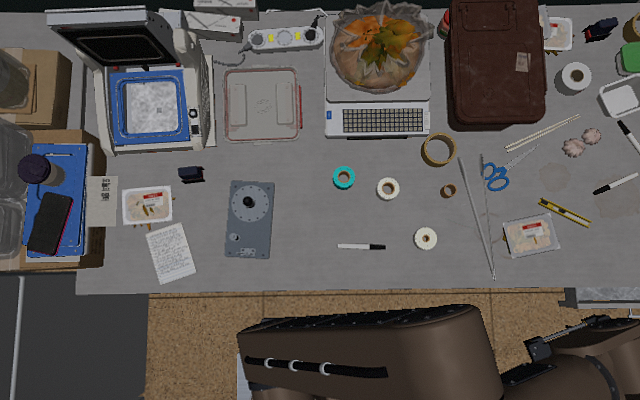

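View pics/side0.png

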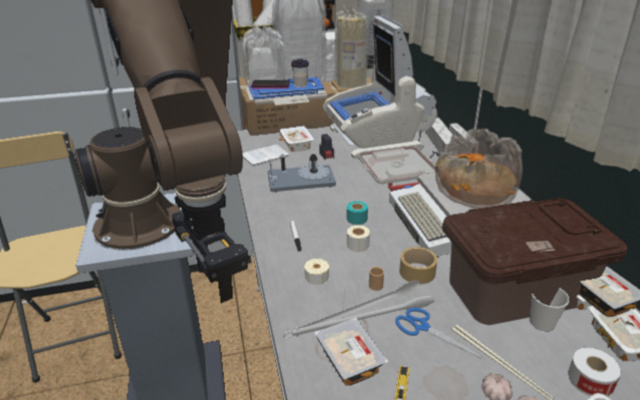

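Run:
```python
from h import *
t=cv2.imread('pics/top0.png');s=cv2.imread('pics/side0.png')
a=cv2.resize(t[150:270,320:470],(600,480),interpolation=cv2.INTER_CUBIC)
cv2.imwrite('pics/c1.png',a)
b=cv2.resize(s[190:300,290:430],(700,550),interpolation=cv2.INTER_CUBIC);cv2.imwrite('pics/c2.png',b)
c=cv2.resize(t[170:270,210:300],(540,600),interpolation=cv2.INTER_CUBIC);cv2.imwrite('pics/c3.png',c)
d=cv2.resize(s[140:200,260:350],(720,480),interpolation=cv2.INTER_CUBIC);cv2.imwrite('pics/c4.png',d)
```

```text
(no output)
```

View pics/c1.png

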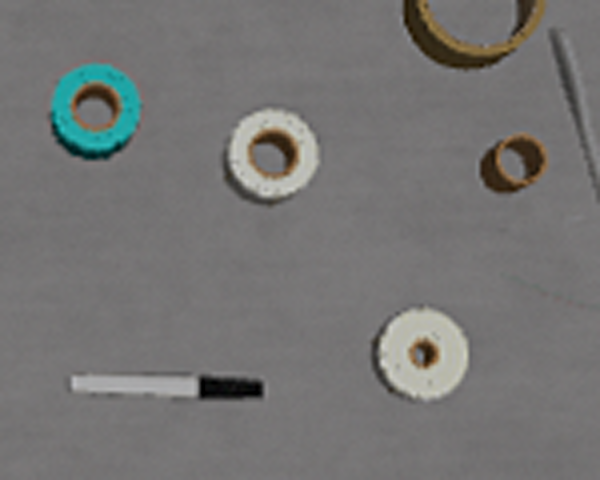

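View pics/c2.png

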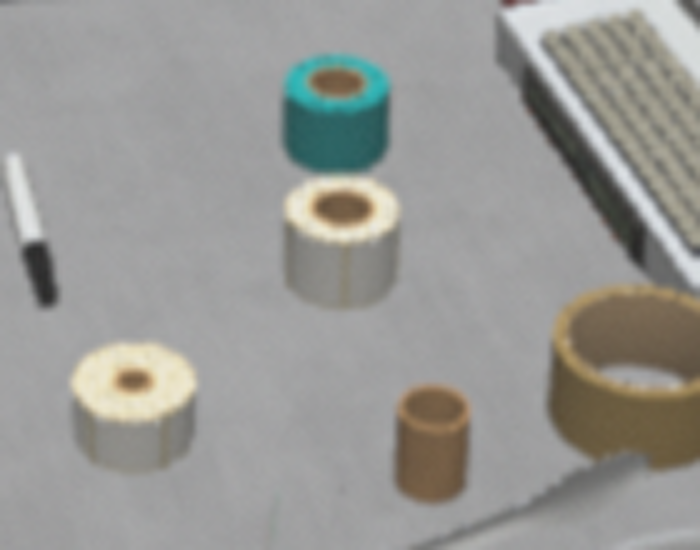

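View pics/c3.png

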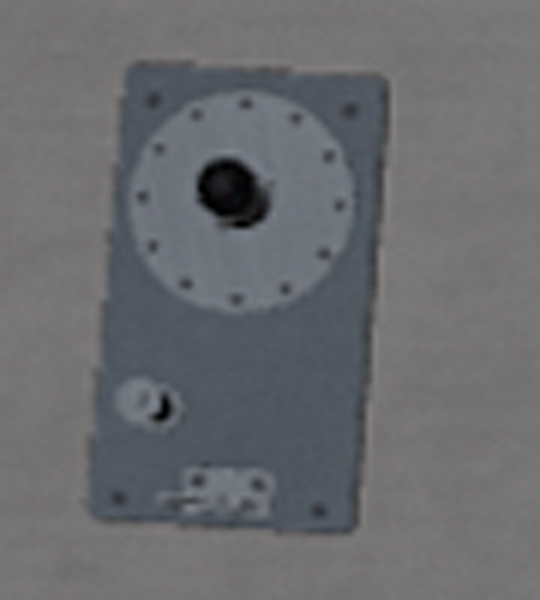

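View pics/c4.png

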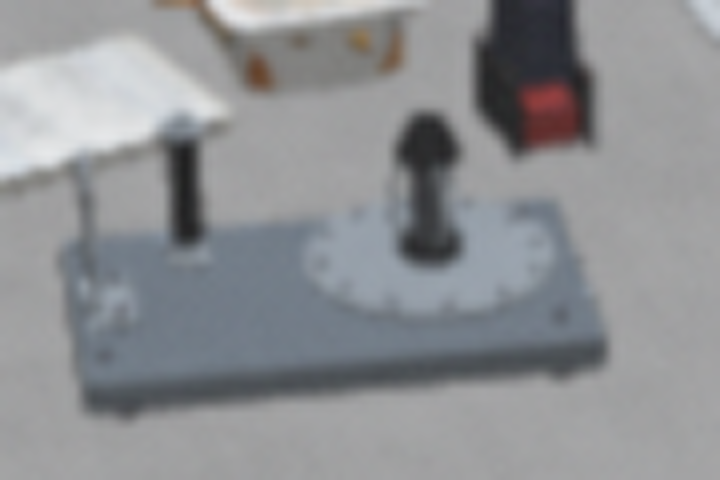

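Candidates for the roll to load, by top-view pixel:
- Cream roll, wide hole: (388,188).
- Cream roll, small hole: (426,238).
- Turquoise decoy: (343,177).
- White roll at far right: (575,76).
- Empty core: (448,190).
- Brown tape: (438,150).

The crop shows the wide cardboard-lined hole at (388,188), so that is the roll I'll load. The spindle is near (248,201).

```bash
cat > m.py <<'E'
from h import *
from scipy.spatial.transform import Rotation as R
def load(f): return dict(np.load(f))
def blob(img,mask,x0,y0,x1,y1):
    m=np.zeros(mask.shape,np.uint8);m[y0:y1,x0:x1]=mask[y0:y1,x0:x1]
    c=max(cv2.findContours(m,cv2.RETR_EXTERNAL,cv2.CHAIN_APPROX_NONE)[0],key=cv2.contourArea);return c
E
python3 - <<'E'
from m import *
t=load('top0.npz');s=load('side0.npz')
a=t['img'].astype(int);b=s['img'].astype(int)
for p in [(378,188),(388,198),(235,195),(262,205),(255,215),(235,215)]: print(p,a[p[1],p[0]])
for p in [(357,226),(357,245),(345,228)]: print('s',p,b[p[1],p[0]])
# roll top
m=(a.min(2)>140).astype(np.uint8)
for box in [(370,170,405,205),(408,222,444,255)]:
    c=blob(a,m,*box);e=cv2.fitEllipse(c);print('top',e,onz(t,*e[0],.046),onz(t,*e[0],.034))
m=((b[:,:,0]>185)&(b[:,:,2]>130)).astype(np.uint8)
for box in [(340,220,375,242),(300,255,335,280)]:
    c=blob(b,m,*box);e=cv2.fitEllipse(c);print('side',e,onz(s,*e[0],.046),onz(s,*e[0],.034))
st=state();print(R.from_quat(st['eef_rot']).as_matrix().round(3))
E
```

```text
(378, 188) [194 195 188]
(388, 198) [167 166 156]
(235, 195) [101 107 113]
(262, 205) [109 114 122]
(255, 215) [110 116 123]
(235, 215) [ 93 101 110]
s (357, 226) [226 220 194]
s (357, 245) [141 138 133]
s (345, 228) [157 157 159]
top ((387.9346923828125, 187.77322387695312), (20.481332778930664, 21.486221313476562), 116.28961181640625) [ 0.59282759 -0.25906785  0.046     ] [ 0.5948526  -0.26085433  0.034     ]
top ((425.65008544921875, 238.06163024902344), (20.699705123901367, 21.977203369140625), 147.63894653320312) [ 0.45198666 -0.35703913  0.046     ] [ 0.45272758 -0.35971885  0.034     ]
side ((358.0595703125, 231.4562225341797), (11.874919891357422, 22.70660972595215), 92.22631072998047) [ 0.58794033 -0.26541826  0.046     ] [ 0.59330828 -0.24913259  0.034     ]
side ((316.2135314941406, 265.70135498046875), (15.035757064819336, 24.192466735839844), 88.28148651123047) [ 0.44534227 -0.37898197  0.046     ] [ 0.44856842 -0.36440201  0.034     ]
[[ 0.334 -0.     0.942]
 [-0.942  0.001  0.334]
 [-0.001 -1.     0.   ]]
```

Run:
```python
from m import *
t=load('top0.npz');s=load('side0.npz')
print('disc top',onz(t,249.75,203.2,.034),'disc side',onz(s,313,171.8,.034))
# spindle tip by two views
a=t['img'];b=s['img']
pt=onz(t,249.75,203.2,.034)
for d,n in((.034,'base'),(.099,'tip')): print(n,proj(t,[pt[0],pt[1],d]),proj(s,[pt[0],pt[1],d]))
# roll ring full circle incl. hole
g=cv2.cvtColor(b,cv2.COLOR_RGB2GRAY)
for th in (170,185,195,205):
    m=(b[:,:,0]>th).astype(np.uint8);c=blob(b,m,335,215,380,250);e=cv2.fitEllipse(cv2.convexHull(c));print(th,e,onz(s,*e[0],.046))
for th in (120,135,150):
    m=(a.min(2)>th).astype(np.uint8);c=blob(a,m,370,170,405,205);e=cv2.fitEllipse(cv2.convexHull(c));print(th,e,onz(t,*e[0],.046))
P=[.591,-.260,.046]
print(proj(s,P),proj(t,P))
```

```text
disc top [0.55669354 0.12627156 0.034     ] disc side [0.55074838 0.11713021 0.034     ]
base (np.float64(249.75), np.float64(203.20000000000005)) (np.float64(314.125570335058), np.float64(170.32081343536328))
tip (np.float64(246.27458187811106), np.float64(199.85637920732083)) (np.float64(313.7626807548444), np.float64(152.7886333558245))
170 ((357.9698791503906, 231.1023406982422), (14.122701644897461, 23.718353271484375), 92.49725341796875) [ 0.58819829 -0.26377117  0.046     ]
185 ((357.990234375, 231.286865234375), (13.139397621154785, 22.799901962280273), 92.19940948486328) [ 0.58799483 -0.26461242  0.046     ]
195 ((357.85479736328125, 231.15798950195312), (12.732804298400879, 22.276119232177734), 92.417236328125) [ 0.58782065 -0.26394222  0.046     ]
205 ((358.0741271972656, 231.18812561035156), (12.160634994506836, 21.952783584594727), 91.73171997070312) [ 0.58835094 -0.26422707  0.046     ]
120 ((387.9097595214844, 187.62396240234375), (21.58229637145996, 23.255752563476562), 122.42438507080078) [ 0.59324889 -0.25901302  0.046     ]
135 ((387.96148681640625, 187.78038024902344), (21.258380889892578, 22.71076011657715), 121.38936614990234) [ 0.59280635 -0.25914144  0.046     ]
150 ((387.8828430175781, 187.79104614257812), (21.079471588134766, 22.058135986328125), 117.34629821777344) [ 0.59277951 -0.25892241  0.046     ]
(np.float64(358.54696733411976), np.float64(230.17614218737353)) (np.float64(388.2932911257841), np.float64(188.41726177468885))
```

play_rows(motion=[[[0,0,0,0.034,0.029,0,1],[0,0,0,0.034,0.029,0,1],[0,0,0,0.034,0.029,0,1],[0,0,0,0.034,0.029,0,1],[0,0,0,0.034,0.029,0,1],[0,0,0,0.034,0.029,0,1],[0,0,0,0.034,0.029,0,1],[0,0,0,0.034,0.029,0,1]]])

```text
t: 0.9
position: [0.4821, -0.3556, 0.2084]
eef_rot: [-0.578, 0.408, -0.408, 0.578]
wrist_force: [0.1, -1.2, -0.5]
opening: 1.001
```

play_rows(motion=[[[0,0,0,0.027,0.024,0,1],[0,0,0,0.027,0.024,0,1],[0,0,0,0.027,0.024,0,1],[0,0,0,0.028,0.023,0,1],[0,0,0,0,0,-0.03,1],[0,0,0,0,0,-0.03,1],[0,0,0,0,0,-0.03,1],[0,0,0,0,0,0,1]]])

```text
t: 1.7
position: [0.5882, -0.261, 0.1147]
eef_rot: [0.578, -0.41, 0.405, -0.577]
wrist_force: [-0.0, 0.0, 0.3]
opening: 1.002
```

Run:
```python
from m import *
print(state()['position'],state()['q'])
for n in('top','side'): 
    s=snap(n,n+'1');p=proj(s,state()['position']);print(p)
    c=s['img'][int(p[1])-60:int(p[1])+60,int(p[0])-75:int(p[0])+75,::-1]
    cv2.imwrite(f'pics/d_{n}.png',cv2.resize(c,(600,480),interpolation=cv2.INTER_CUBIC))
```

```text
[ 0.5882218  -0.26098965  0.11466143] [-5.20140353e-01  6.18400506e-01  1.59962666e+00 -1.17760407e-04
  9.30527387e-01  7.09747756e-01]
(np.float64(392.8578028569293), np.float64(184.5393404978806))
(np.float64(359.14174294672233), np.float64(207.90714179192216))
```

View pics/d_top.png

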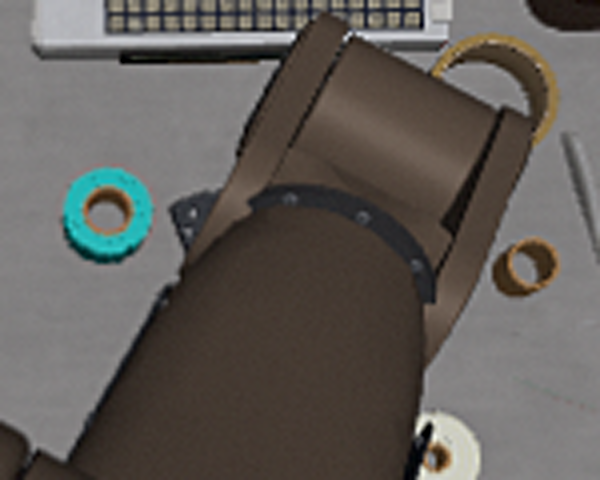

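View pics/d_side.png

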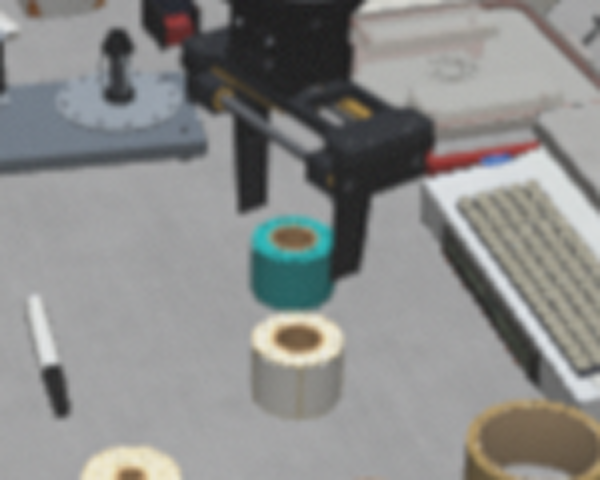

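Run:
```python
from m import *
st=state();s=load('side1.npz');M=R.from_quat(st['eef_rot']).as_matrix();p=st['position'];print(p,M.round(3),st['wrist_force'])
for sx in(-.0475,.0475,-.0595,.0595,0): print(sx,proj(s,p+M@[sx,.019,0]))
d=s['img'][150:240,300:420,::-1];cv2.imwrite('pics/e.png',cv2.resize(d,(800,600),interpolation=cv2.INTER_CUBIC))
```

```text
[ 0.59001541 -0.2621421   0.11884256] [[ 0.334 -0.001  0.942]
 [-0.942  0.     0.334]
 [-0.    -1.    -0.   ]] [-0.35068464 -0.55486338  0.00067083]
-0.0475 (np.float64(348.44248972247755), np.float64(206.05512057243163))
0.0475 (np.float64(369.9976544274613), np.float64(222.27872952449528))
-0.0595 (np.float64(345.86921774434273), np.float64(204.11832410033352))
0.0595 (np.float64(372.87971264391433), np.float64(224.44791493880297))
0 (np.float64(358.9490483563574), np.float64(213.96295570553013))
```

View pics/e.png

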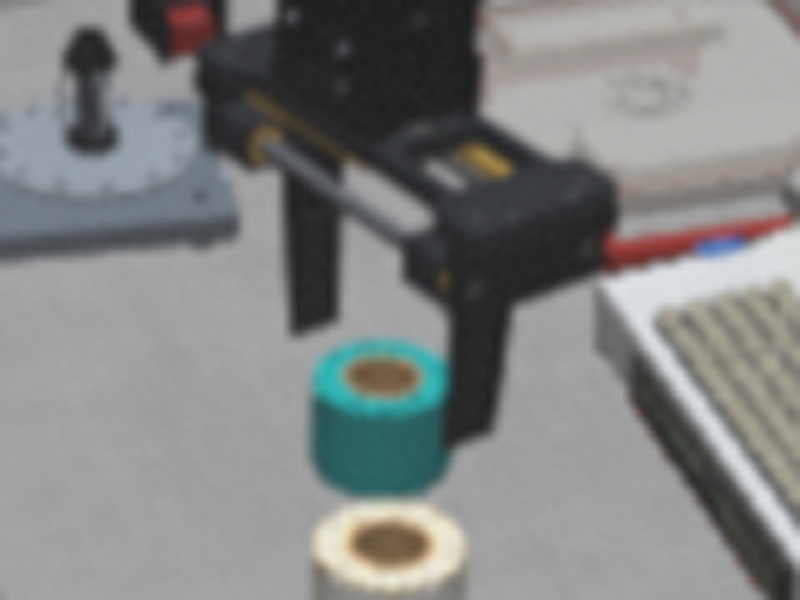

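play_rows(motion=[[[0,0,0,0,0,-0.01,1],[0,0,0,0,0,-0.01,1],[0,0,0,0,0,-0.01,1],[0,0,0,0,0,-0.01,1],[0,0,0,0,0,-0.004,1],[0,0,0,0,0,0,1],[0,0,0,0,0,0,1],[0,0,0,0,0,0,1]]])

```text
t: 2.6
position: [0.5901, -0.2622, 0.075]
eef_rot: [-0.578, 0.408, -0.408, 0.578]
wrist_force: [-0.2, 0.6, -0.2]
opening: 0.996
```

Run:
```python
from m import *
st=state();s=snap('side','side2');M=R.from_quat(st['eef_rot']).as_matrix();p=st['position'];print(p)
for sx in(-.0535,.0535,0): print(sx,proj(s,p+M@[sx,.019,0]))
d=s['img'][170:260,300:420,::-1];cv2.imwrite('pics/e2.png',cv2.resize(d,(800,600),interpolation=cv2.INTER_CUBIC))
```

```text
[ 0.5901226  -0.26216875  0.07495623]
-0.0535 (np.float64(346.9713904856303), np.float64(218.5357913081434))
0.0535 (np.float64(370.84369247097334), np.float64(237.24667121065357))
0 (np.float64(358.57458529751375), np.float64(227.63019300481375))
```

View pics/e2.png

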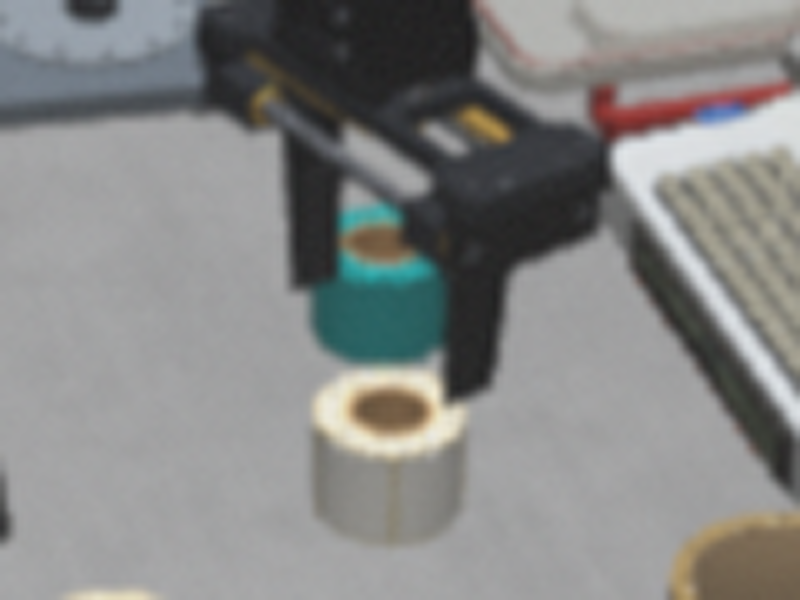

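Run:
```python
from m import *
st=state();t=snap('top','top2');s=load('side2.npz');M=R.from_quat(st['eef_rot']).as_matrix();p=st['position']
for sx in(-.09,.09):
  for sz in(-.0375,.0375):
    for h in(-.059,-.09): print(sx,sz,h,np.round(proj(t,p+M@[sx,h,sz]),1),np.round(proj(s,p+M@[sx,h,sz]),1))
d=t['img'][130:250,320:480,::-1];cv2.imwrite('pics/e3.png',cv2.resize(d,(800,600),interpolation=cv2.INTER_CUBIC))
```

```text
-0.09 -0.0375 -0.059 [366.9 208.5] [328.2 192.7]
-0.09 -0.0375 -0.09 [368.1 206.9] [328.2 182.7]
-0.09 0.0375 -0.059 [356.4 181.6] [350.6 184.9]
-0.09 0.0375 -0.09 [357.4 179.4] [350.8 175.1]
0.09 -0.0375 -0.059 [431.8 184.5] [369.1 223.5]
0.09 -0.0375 -0.09 [434.7 182.4] [369.6 212.9]
0.09 0.0375 -0.059 [420.9 158. ] [392.7 214.1]
0.09 0.0375 -0.09 [423.5 155.2] [393.4 203.7]
```

View pics/e3.png

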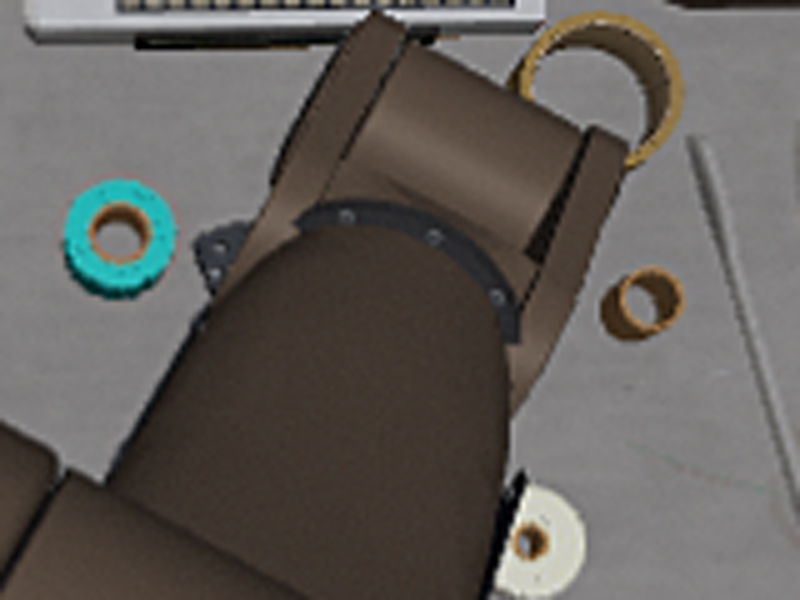

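play_rows(motion=[[[0,0,0,0.003,-0.008,0,1],[0,0,0,0,0,0,1],[0,0,0,0,0,-0.008,1],[0,0,0,0,0,-0.008,1],[0,0,0,0,0,-0.008,1],[0,0,0,0,0,-0.008,1],[0,0,0,0,0,0,1],[0,0,0,0,0,0,1]]])

```text
t: 3.5
position: [0.5929, -0.27, 0.0423]
eef_rot: [0.578, -0.408, 0.408, -0.578]
wrist_force: [-0.3, 0.9, 0.3]
opening: 1.001
```

Run:
```python
from m import *
st=state();s=snap('side','side3');M=R.from_quat(st['eef_rot']).as_matrix();p=st['position'];print(p)
for sx in(-.0535,.0535,0): print(sx,proj(s,p+M@[sx,.019,0]))
d=s['img'][170:260,300:420,::-1];cv2.imwrite('pics/e4.png',cv2.resize(d,(800,600),interpolation=cv2.INTER_CUBIC))
```

```text
[ 0.59288642 -0.26999526  0.0422632 ]
-0.0535 (np.float64(348.5319014396339), np.float64(229.66482484457796))
0.0535 (np.float64(372.30731553952495), np.float64(248.89142798921418))
0 (np.float64(360.090621127972), np.float64(239.0119423095261))
```

View pics/e4.png

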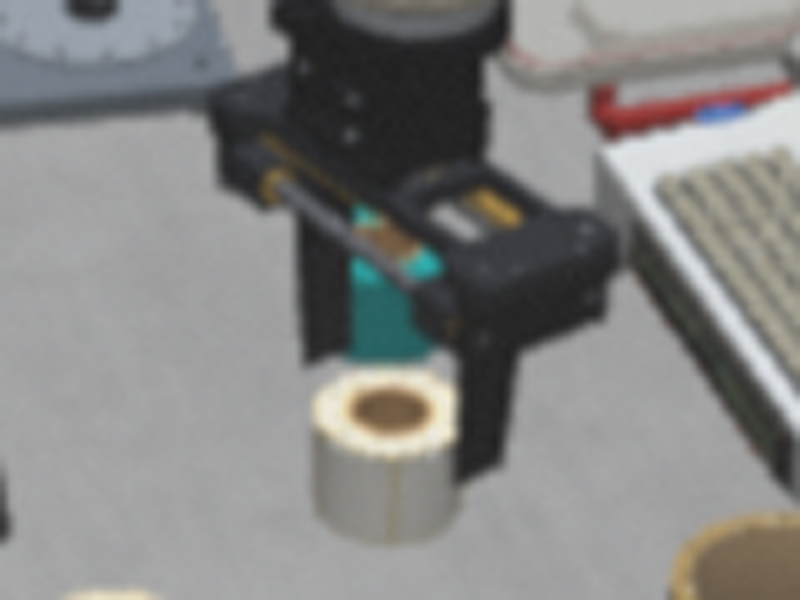

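play_rows(motion=[[[0,0,0,0,0,-0.007,1],[0,0,0,0,0,-0.007,1],[0,0,0,0,0,0,0.6],[0,0,0,0,0,0,0.6],[0,0,0,0,0,0,0.6],[0,0,0,0,0,0,0.6],[0,0,0,0,0,0,0.6],[0,0,0,0,0,0,0.6]]])

```text
t: 4.35
position: [0.593, -0.2701, 0.0287]
eef_rot: [0.578, -0.408, 0.408, -0.578]
wrist_force: [0.1, 0.6, 0.1]
opening: 0.631
```

Run:
```python
from m import *
st=state();s=snap('side','side4');M=R.from_quat(st['eef_rot']).as_matrix();p=st['position'];print(p,st['opening'],st['wrist_force'])
for sx in(-.037,.037,0): print(sx,proj(s,p+M@[sx,.019,0]))
d=s['img'][170:260,300:420,::-1];cv2.imwrite('pics/e5.png',cv2.resize(d,(800,600),interpolation=cv2.INTER_CUBIC))
```

```text
[ 0.59299391 -0.27007776  0.02872104] 0.6308716478965253 [0.12540038 0.6182293  0.07211472]
-0.037 (np.float64(351.9864875622396), np.float64(236.50942794196487))
0.037 (np.float64(368.34029014382423), np.float64(249.87795163656665))
0 (np.float64(360.00757321377364), np.float64(243.0662370789437))
```

View pics/e5.png

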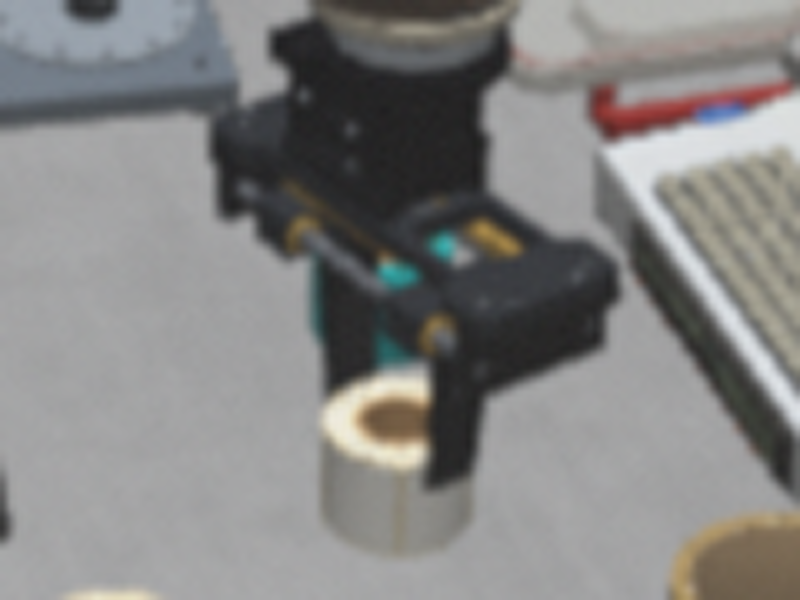

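play_rows(motion=[[[0,0,0,0,0,0,0.8],[0,0,0,0,0,0,0.8],[0,0,0,0,0,0,0.8],[0,0,0,0,0,-0.003,0.8],[0,0,0,0,0,-0.003,0.8],[0,0,0,0,0,-0.002,0.8],[0,0,0,0,0,0,0.8],[0,0,0,0,0,0,0.8]]])

```text
t: 5.2
position: [0.5929, -0.2701, 0.0204]
eef_rot: [0.578, -0.408, 0.408, -0.578]
wrist_force: [0.6, 1.2, 0.3]
opening: 0.797
```

Run:
```python
from m import *
st=state();s=snap('side','side5');M=R.from_quat(st['eef_rot']).as_matrix();p=st['position'];print(p,st['opening'],st['wrist_force'])
for sx in(-.044,.044,0): print(sx,proj(s,p+M@[sx,.019,0]))
d=s['img'][170:260,300:420,::-1];cv2.imwrite('pics/e6.png',cv2.resize(d,(800,600),interpolation=cv2.INTER_CUBIC))
```

```text
[ 0.5928915  -0.2700512   0.02043648] 0.7971358596793298 [0.63504506 1.18543661 0.30322057]
-0.044 (np.float64(350.4107388129024), np.float64(237.71259335276196))
0.044 (np.float64(369.794924445903), np.float64(253.6863809142335))
0 (np.float64(359.88388795599735), np.float64(245.51893890178152))
```

View pics/e6.png

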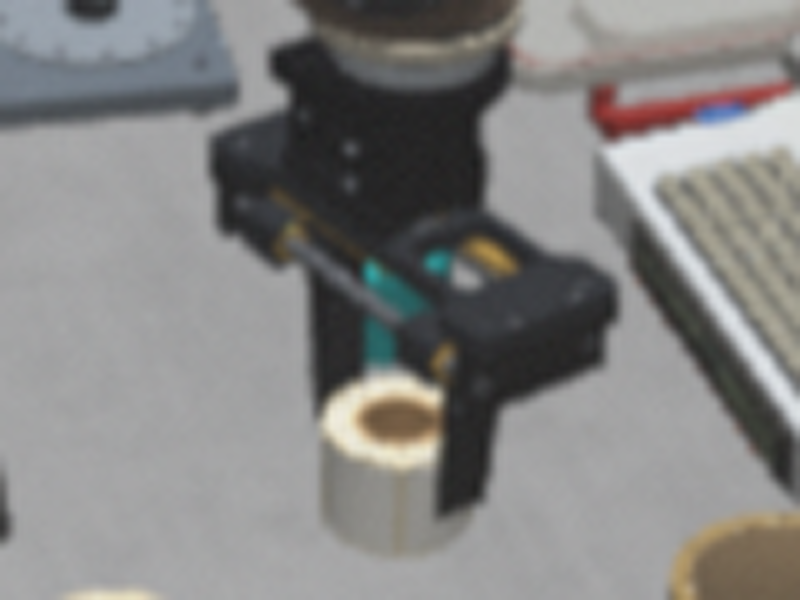

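play_rows(motion=[[[0,0,0,0,0,0,0.4],[0,0,0,0,0,0,0.4],[0,0,0,0,0,0,0.4],[0,0,0,0,0,0,0.4],[0,0,0,0,0,0,0.4],[0,0,0,0,0,0.03,0.4],[0,0,0,0,0,0.03,0.4],[0,0,0,0,0,0.03,0.4]]])

```text
t: 6.05
position: [0.5927, -0.2699, 0.1113]
eef_rot: [0.578, -0.408, 0.408, -0.577]
wrist_force: [0.5, -0.1, -0.5]
opening: 0.635
```

play_rows(motion=[[[0,0,0,0,0,0.03,0.4],[0,0,0,0,0,0.03,0.4],[0,0,0,0,0,0.02,0.4],[0,0,0,-0.006,0.04,0,0.4],[0,0,0,-0.006,0.04,0,0.4],[0,0,0,-0.006,0.04,0,0.4],[0,0,0,-0.006,0.04,0,0.4],[0,0,0,0,0,0,0.4]]])

```text
t: 6.85
position: [0.5679, -0.1061, 0.1908]
eef_rot: [-0.578, 0.407, -0.407, 0.578]
wrist_force: [0.4, -0.1, -0.9]
opening: 0.634
```

Run:
```python
from m import *
st=state();s=snap('side','side6');M=R.from_quat(st['eef_rot']).as_matrix();p=st['position'];print(p,st['opening'],st['wrist_force'])
print(proj(s,p),proj(s,p+[0,0,.0256]),proj(s,p-[0,0,.0204]))
d=s['img'][100:250,240:440,::-1];cv2.imwrite('pics/e7.png',cv2.resize(d,(800,600),interpolation=cv2.INTER_CUBIC))
```

```text
[ 0.56789036 -0.10611988  0.19075208] 0.6337019144441346 [ 0.43178215 -0.13458855 -0.90716626]
(np.float64(335.6640008248667), np.float64(158.47319860562223)) (np.float64(335.692511536778), np.float64(150.24332309616827)) (np.float64(335.64168098875007), np.float64(164.92544403763924))
```

View pics/e7.png

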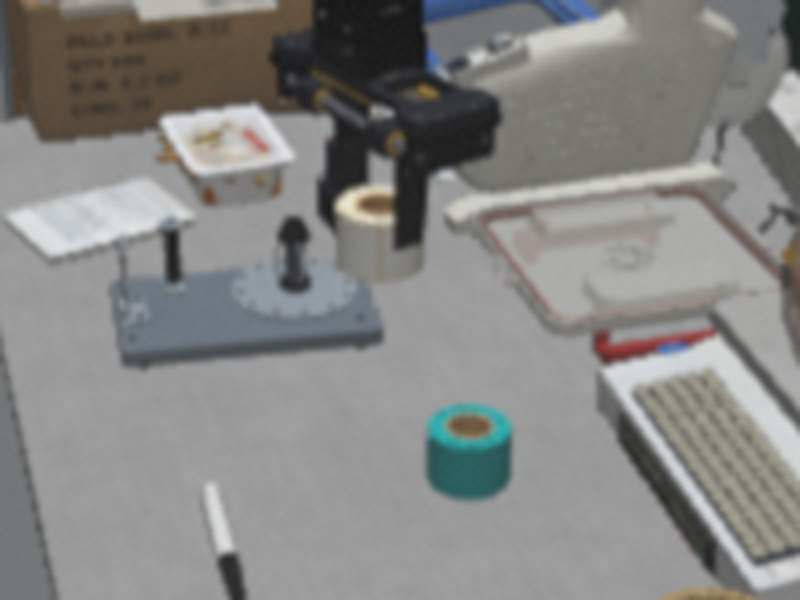

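play_rows(motion=[[[0,0,0,-0.002,0.035,0,0.4],[0,0,0,-0.002,0.035,0,0.4],[0,0,0,-0.002,0.035,0,0.4],[0,0,0,-0.002,0.035,0,0.4],[0,0,0,-0.002,0.035,0,0.4],[0,0,0,-0.002,0.035,0,0.4],[0,0,0,-0.002,0.018,-0.02,0.4],[0,0,0,0,0,-0.02,0.4]]])

```text
t: 7.7
position: [0.5553, 0.1194, 0.1503]
eef_rot: [-0.578, 0.407, -0.408, 0.578]
wrist_force: [-0.0, 0.3, -1.0]
opening: 0.633
```

play_rows(motion=[[[0,0,0,0,0,0,0.4],[0,0,0,0,0,0,0.4],[0,0,0,0,0,0,0.4],[0,0,0,0,0,0,0.4],[0,0,0,0,0,0,0.4],[0,0,0,0,0,0,0.4],[0,0,0,0,0,0,0.4],[0,0,0,0,0,0,0.4]]])

```text
t: 8.5
position: [0.5549, 0.1179, 0.1506]
eef_rot: [-0.578, 0.408, -0.408, 0.578]
wrist_force: [-0.2, 1.0, -1.0]
opening: 0.631
```

Run:
```python
from m import *
st=state();s=snap('side','side7');M=R.from_quat(st['eef_rot']).as_matrix();p=st['position'];print(p,st['opening'],st['wrist_force'],st['q'])
print(proj(s,p),proj(s,p+[0,0,.0256]),proj(s,p-[0,0,.0204]))
d=s['img'][100:190,260:380,::-1];cv2.imwrite('pics/e8.png',cv2.resize(d,(800,600),interpolation=cv2.INTER_CUBIC))
t=snap('top','top7');print(proj(t,p))
d=t['img'][140:260,180:340,::-1];cv2.imwrite('pics/e9.png',cv2.resize(d,(800,600),interpolation=cv2.INTER_CUBIC))
```

```text
[0.55493554 0.11792319 0.15064983] 0.6314016856139044 [-0.16189449  0.97309551 -0.99289501] [ 9.30126129e-02  4.75762918e-01  1.76743409e+00 -1.29453998e-04
  8.98274964e-01  1.32310746e+00]
(np.float64(313.5133838909485), np.float64(139.47301452774317)) (np.float64(313.361356128705), np.float64(132.12371962269015)) (np.float64(313.6327894290105), np.float64(145.24644906582643))
(np.float64(246.5274818220201), np.float64(197.5845237507076))
```

View pics/e8.png

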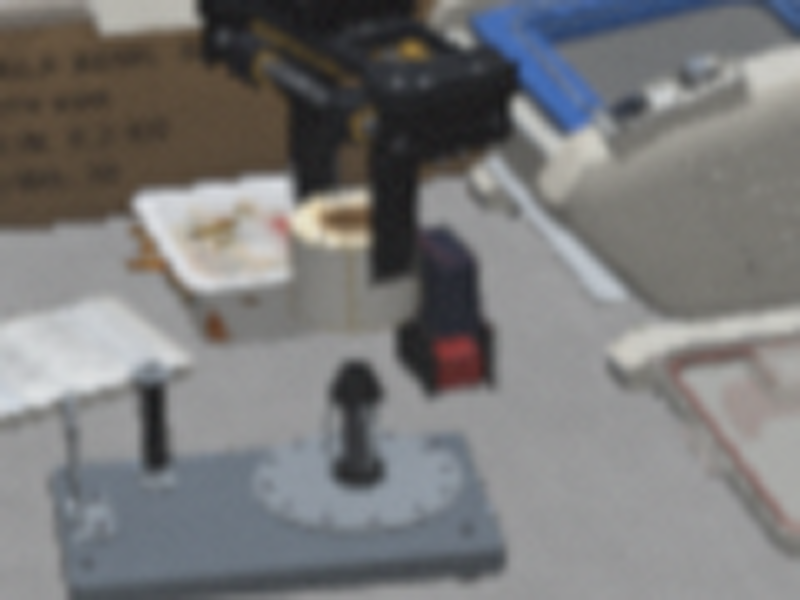

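View pics/e9.png

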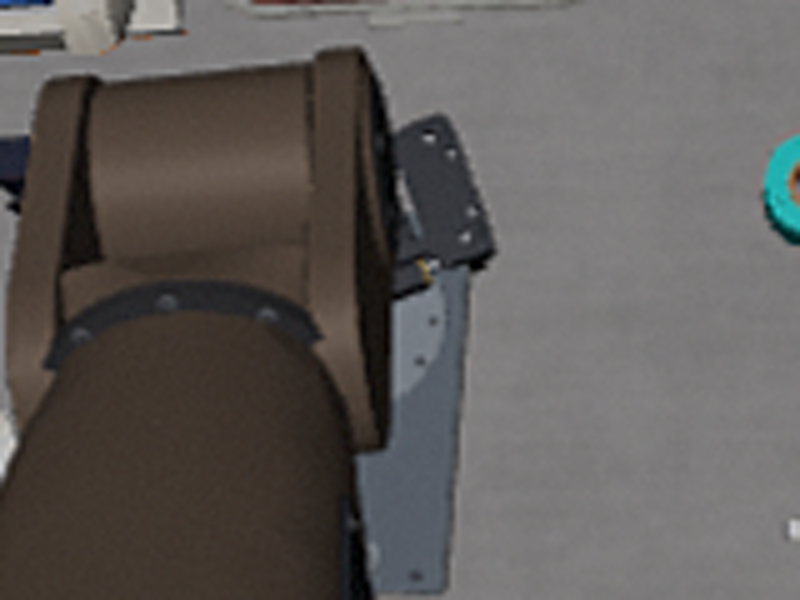

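Run:
```python
from m import *
s=load('side7.npz');p=np.array([.55494,.11792,.15065])
th=np.linspace(0,2*np.pi,721)
def circ(c,r,z): return np.array([proj(s,[c[0]+r*np.cos(a),c[1]+r*np.sin(a),z]) for a in th])
for n,z in(('top',p[2]+.0256),('bot',p[2]-.0204)):
    q=circ(p,.031,z);print(n,'cols',q[:,0].min(),q[:,0].max(),'rows',q[:,1].min(),q[:,1].max())
for c in((.5549,.1179),(.5567,.1263),(.5507,.117)):
    q=circ(c,.052,.034);print('disc',c,q.min(0),q.max(0))
b=s['img'].astype(int)
for u in(307,310,313): print(u,'roll rows 124-156',[int(v) for v in b[124:156,u].sum(1)//3])
for v in(140,144): print(v,'roll cols 298-330',[int(x) for x in b[v,298:330].sum(1)//3])
s0=load('side0.npz')['img'].astype(int)
for u in (310,313,317): print(u,'disc rows 160-186',[int(x) for x in s0[160:186,u].sum(1)//3])
for v in (171,173): print(v,'disc cols 290-336',[int(x) for x in s0[v,290:336].sum(1)//3])
```

```text
top cols 303.6049597476548 323.11620681103796 rows 128.1929580024171 136.18524063760276
bot cols 304.0147239158095 323.2495472387486 rows 141.16287103190365 149.463968899582
disc (0.5549, 0.1179) [298.48956279 164.28144316] [329.83416622 179.19082146]
disc (0.5567, 0.1263) [298.51536239 163.11911251] [329.72470424 177.90014812]
disc (0.5507, 0.117) [297.30060177 164.54680338] [328.67577068 179.48497861]
307 roll rows 124-156 [37, 35, 35, 33, 58, 123, 185, 194, 183, 189, 205, 200, 162, 129, 123, 123, 125, 125, 126, 125, 125, 125, 126, 126, 123, 128, 143, 150, 148, 150, 150, 150]
310 roll rows 124-156 [55, 55, 54, 60, 94, 147, 169, 128, 86, 91, 136, 182, 186, 144, 128, 130, 130, 130, 130, 131, 131, 131, 131, 130, 129, 132, 145, 150, 150, 148, 138, 116]
313 roll rows 124-156 [71, 70, 66, 79, 133, 186, 174, 117, 84, 89, 125, 168, 173, 138, 126, 126, 127, 126, 126, 126, 125, 122, 123, 125, 123, 128, 141, 153, 151, 132, 77, 42]
140 roll cols 298-330 [187, 190, 192, 193, 189, 157, 125, 118, 121, 125, 127, 129, 130, 126, 120, 127, 124, 87, 48, 35, 34, 38, 42, 52, 57, 47, 42, 45, 51, 51, 49, 
[... 414 characters left out ...]
0, 161, 159, 152, 131, 120, 124, 125, 119, 101, 86]
317 disc rows 160-186 [130, 150, 152, 153, 151, 144, 150, 149, 133, 108, 99, 104, 130, 155, 160, 162, 159, 156, 144, 122, 120, 125, 124, 116, 93, 81]
171 disc cols 290-336 [125, 126, 124, 123, 125, 125, 125, 131, 146, 152, 154, 159, 160, 160, 160, 158, 159, 160, 154, 128, 82, 55, 48, 49, 53, 52, 64, 104, 147, 161, 161, 162, 163, 163, 164, 163, 158, 160, 157, 137, 127, 135, 148, 158, 161, 160]
173 disc cols 290-336 [125, 125, 124, 126, 126, 125, 126, 130, 143, 141, 141, 155, 160, 160, 159, 161, 161, 160, 160, 160, 151, 134, 123, 117, 117, 123, 144, 155, 159, 161, 162, 162, 162, 163, 163, 160, 146, 146, 139, 128, 124, 123, 134, 154, 161, 162]
```

play_rows(motion=[[[0,0,0,0,0.002,0,0.4],[0,0,0,0,0,-0.01,0.4],[0,0,0,0,0,-0.01,0.4],[0,0,0,0,0,-0.01,0.4],[0,0,0,0,0,-0.01,0.4],[0,0,0,0,0,-0.005,0.4],[0,0,0,0,0,0,0.4],[0,0,0,0,0,0,0.4]]])

```text
t: 9.4
position: [0.555, 0.12, 0.1056]
eef_rot: [0.578, -0.408, 0.408, -0.578]
wrist_force: [1.0, 0.6, 0.2]
opening: 0.631
```

Run:
```python
from m import *
st=state();s=snap('side','side8');print(st['position'],st['wrist_force'],st['ft_torque'],st['opening'])
d=s['img'][115:190,260:360,::-1];cv2.imwrite('pics/e10.png',cv2.resize(d,(800,600),interpolation=cv2.INTER_CUBIC))
```

```text
[0.55498289 0.11999784 0.10555253] [0.97640073 0.57352293 0.22607755] [ 0.21254254 -0.01799139 -0.05208373] 0.6309788180172374
```

View pics/e10.png

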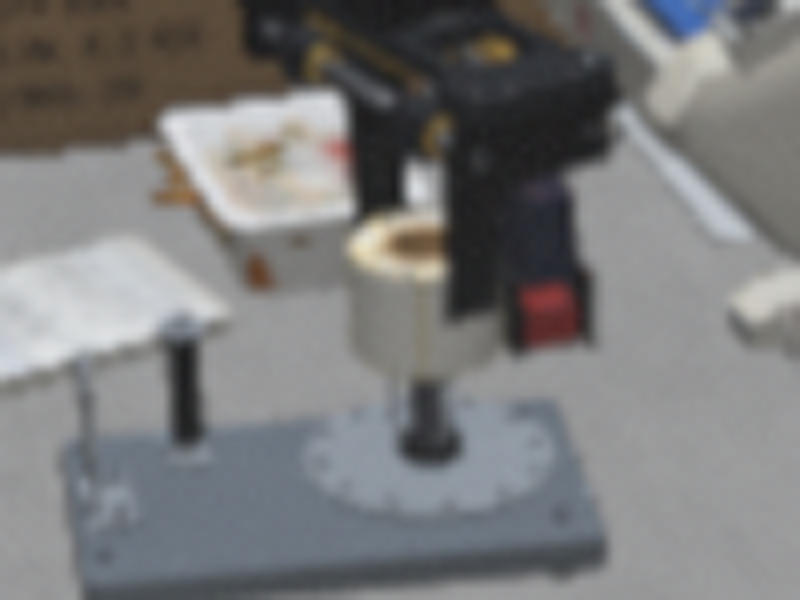

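play_rows(motion=[[[0,0,0,0,0,-0.003,0.4],[0,0,0,0,0,-0.003,0.4],[0,0,0,0,0,-0.003,0.4],[0,0,0,0,0,-0.003,0.4],[0,0,0,0,0,-0.003,0.4],[0,0,0,0,0,0,0.4],[0,0,0,0,0,0,0.4],[0,0,0,0,0,0,0.4]]])

```text
t: 10.25
position: [0.5555, 0.1207, 0.0907]
eef_rot: [-0.577, 0.408, -0.408, 0.578]
wrist_force: [2.1, 8.2, -3.9]
opening: 0.634
```

Run:
```python
from m import *
st=state();print(st['position'],st['wrist_force'],st['ft_torque'],st['opening'])
```

```text
[0.55553627 0.12074308 0.0906738 ] [ 2.075504    8.20388073 -3.87997433] [ 1.68037811 -0.5077584  -0.06239329] 0.6341821492642696
```

play_rows(motion=[[[0,0,0,0.0005,0.001,0,0.4],[0,0,0,0,0.001,0,0.4],[0,0,0,0,0,0,0.4],[0,0,0,0,0,0,0.4],[0,0,0,0,0,0,0.4],[0,0,0,0,0,0,0.4],[0,0,0,0,0,0,0.4],[0,0,0,0,0,0,0.4]]])

```text
t: 11.05
position: [0.5555, 0.1219, 0.0906]
eef_rot: [-0.578, 0.408, -0.408, 0.578]
wrist_force: [2.0, 1.2, 0.2]
opening: 0.639
```

Run:
```python
from m import *
st=state();print(st['position'],st['wrist_force'],st['ft_torque'],st['opening'])
```

```text
[0.55547074 0.12193029 0.09059212] [1.99024741 1.20992273 0.21041404] [ 0.16554731 -0.33961947  0.01304072] 0.6385548552615525
```

play_rows(motion=[[[0,0,0,0.0005,0,-0.002,0.4],[0,0,0,0,0,-0.002,0.4],[0,0,0,0,0,-0.002,0.4],[0,0,0,0,0,-0.002,0.4],[0,0,0,0,0,-0.002,0.4],[0,0,0,0,0,-0.002,0.4],[0,0,0,0,0,0,0.4],[0,0,0,0,0,0,0.4]]])

```text
t: 11.85
position: [0.5558, 0.1219, 0.0781]
eef_rot: [0.578, -0.408, 0.408, -0.577]
wrist_force: [2.6, 1.9, -3.2]
opening: 0.633
```

Run:
```python
from m import *
st=state();print(st['position'],st['wrist_force'],st['ft_torque'],st['opening'])
s=snap('side','side9')
d=s['img'][115:190,260:360,::-1];cv2.imwrite('pics/e11.png',cv2.resize(d,(800,600),interpolation=cv2.INTER_CUBIC))
```

```text
[0.55580881 0.12192771 0.07809471] [ 2.63972837  1.90841514 -3.2382614 ] [ 0.35531635 -0.44569946  0.01041529] 0.6327983183285675
```

View pics/e11.png

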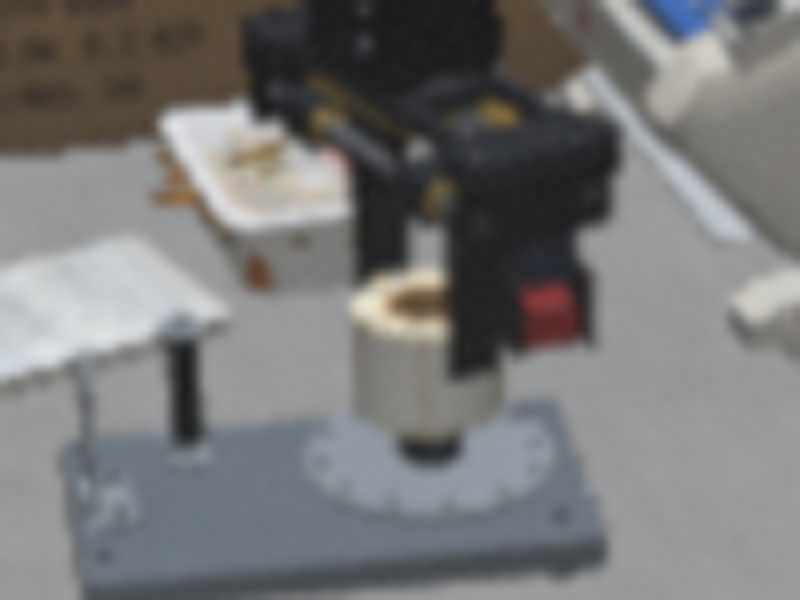

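play_rows(motion=[[[0,0,0,0.0005,0,-0.002,0.4],[0,0,0,0,0,-0.002,0.4],[0,0,0,0,0,-0.002,0.4],[0,0,0,0,0,-0.002,0.4],[0,0,0,0,0,-0.002,0.4],[0,0,0,0,0,0,0.4],[0,0,0,0,0,0,0.4],[0,0,0,0,0,0,0.4]]])

```text
t: 12.7
position: [0.5563, 0.1219, 0.0682]
eef_rot: [0.578, -0.408, 0.408, -0.577]
wrist_force: [1.6, 0.6, -4.7]
opening: 0.632
```

Run:
```python
from m import *
st=state();print(st['position'],st['wrist_force'],st['ft_torque'],st['opening'])
s=snap('side','side10')
d=s['img'][115:190,260:360,::-1];cv2.imwrite('pics/e12.png',cv2.resize(d,(800,600),interpolation=cv2.INTER_CUBIC))
```

```text
[0.55626599 0.12192792 0.06820646] [ 1.63719184  0.60925107 -4.70392457] [ 0.30554749 -0.32656313 -0.03296118] 0.63197818087498
```

View pics/e12.png

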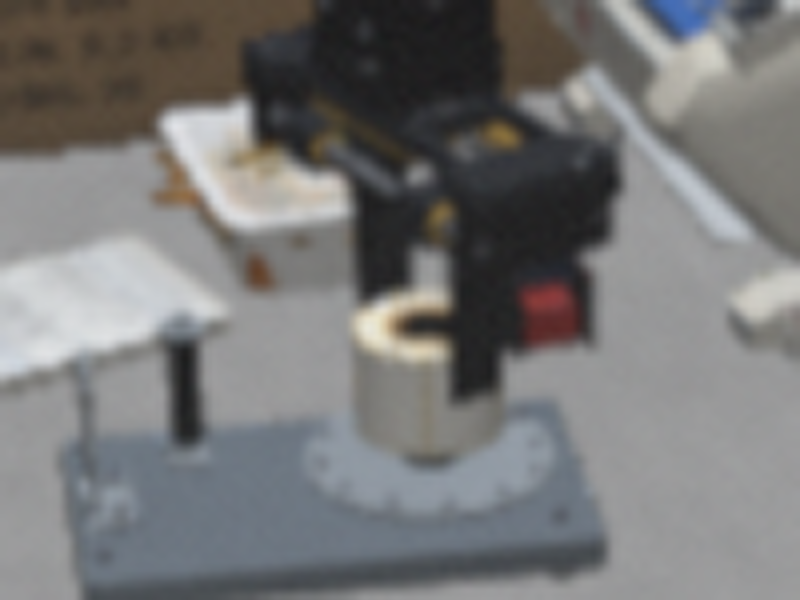

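play_rows(motion=[[[0,0,0,0,0,-0.002,0.4],[0,0,0,0,0,-0.002,0.4],[0,0,0,0,0,-0.002,0.4],[0,0,0,0,0,-0.002,0.4],[0,0,0,0,0,-0.002,0.4],[0,0,0,0,0,-0.001,0.4],[0,0,0,0,0,0,0.4],[0,0,0,0,0,0,0.4]]])

```text
t: 13.55
position: [0.5564, 0.1219, 0.0573]
eef_rot: [0.578, -0.408, 0.408, -0.577]
wrist_force: [0.5, 2.3, -1.8]
opening: 0.635
```

Run:
```python
from m import *
st=state();print(st['position'],st['wrist_force'],st['ft_torque'],st['opening'])
```

```text
[0.55635919 0.12193225 0.05731527] [ 0.54431715  2.29393213 -1.77426835] [ 0.28421394 -0.22449179 -0.02183261] 0.6345071697632962
```

play_rows(motion=[[[0,0,0,0,0,-0.001,0.4],[0,0,0,0,0,-0.001,0.4],[0,0,0,0,0,-0.001,0.4],[0,0,0,0,0,-0.001,0.4],[0,0,0,0,0,0,0.4],[0,0,0,0,0,0,0.4],[0,0,0,0,0,0,0.4],[0,0,0,0,0,0,0.4]]])

```text
t: 14.35
position: [0.5565, 0.122, 0.0545]
eef_rot: [-0.577, 0.408, -0.408, 0.578]
wrist_force: [-2.1, 0.8, 14.9]
opening: 0.635
```

Run:
```python
from m import *
st=state();print(st['position'],st['wrist_force'],st['ft_torque'],st['opening'])
s=snap('side','side11')
d=s['img'][115:190,260:360,::-1];cv2.imwrite('pics/e13.png',cv2.resize(d,(800,600),interpolation=cv2.INTER_CUBIC))
```

```text
[0.55652244 0.12195716 0.05454445] [-2.05266413  0.84379942 14.92369929] [ 0.20215699  0.58134029 -0.0014064 ] 0.6345208818232825
```

View pics/e13.png

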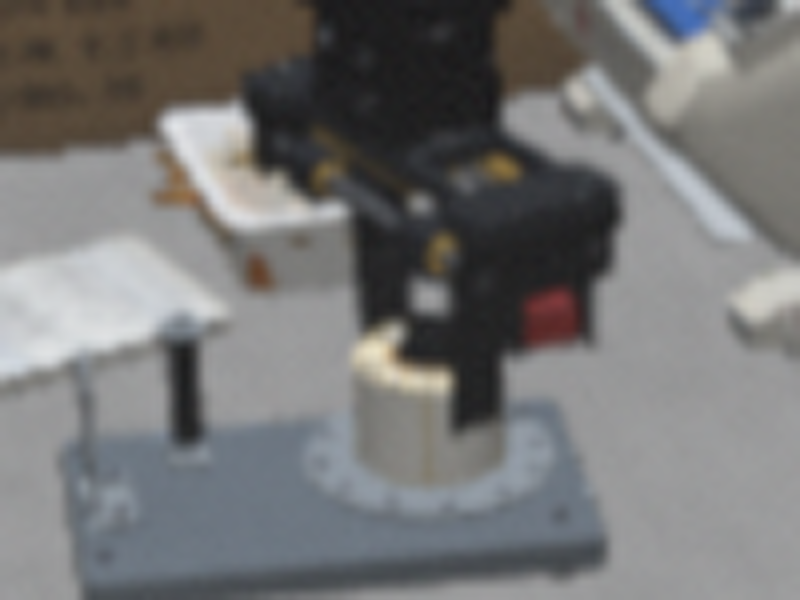

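play_rows(motion=[[[0,0,0,0,0,-0.001,0.4],[0,0,0,0,0,0,0.4],[0,0,0,0,0,0,0.4],[0,0,0,0,0,0.001,0.4],[0,0,0,0,0,0,0.9],[0,0,0,0,0,0,0.9],[0,0,0,0,0,0,0.9],[0,0,0,0,0,0,0.9]]])

```text
t: 15.2
position: [0.5563, 0.1218, 0.0532]
eef_rot: [0.578, -0.408, 0.408, -0.577]
wrist_force: [0.2, 0.7, -0.5]
opening: 0.883
```

Run:
```python
from m import *
st=state();print(st['position'],st['wrist_force'],st['opening'])
s=snap('side','side12')
d=s['img'][115:190,260:360,::-1];cv2.imwrite('pics/e14.png',cv2.resize(d,(800,600),interpolation=cv2.INTER_CUBIC))
```

```text
[0.5562888  0.12184569 0.0532471 ] [ 0.22104468  0.66101014 -0.46451383] 0.8830500480374334
```

View pics/e14.png

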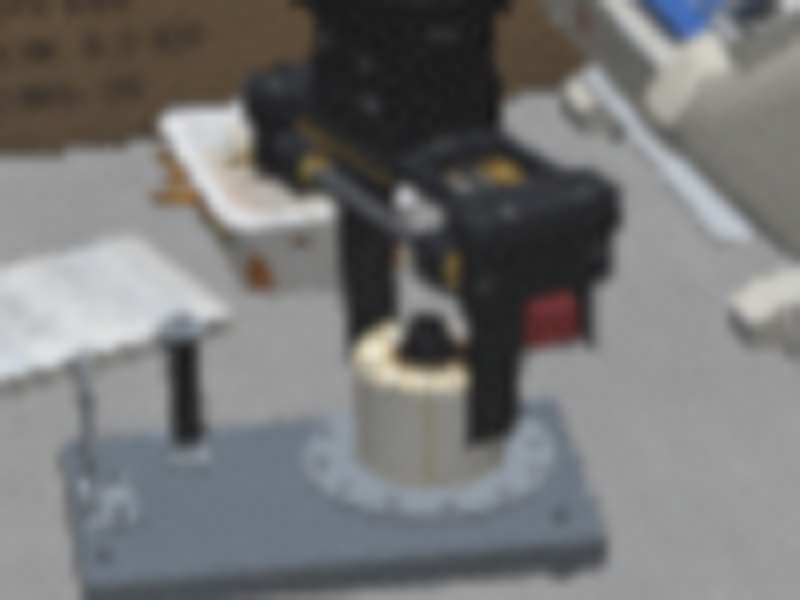

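Gripper released; the roll sits on the disc and the spindle nose shows above it. Next I lift straight up and move clear to check.

play_rows(motion=[[[0,0,0,0,0,0,0.95],[0,0,0,0,0,0.01,0.95],[0,0,0,0,0,0.02,0.95],[0,0,0,0,0,0.03,0.95],[0,0,0,0,0,0.03,0.95],[0,0,0,0,0,0.04,0.95],[0,0,0,0,0,0.04,0.95],[0,0,0,0,0,0.03,0.95]]])

```text
t: 16.05
position: [0.5565, 0.122, 0.257]
eef_rot: [-0.577, 0.407, -0.409, 0.578]
wrist_force: [-0.0, 0.5, 0.1]
opening: 0.95
```

play_rows(motion=[[[0,0,0,0,-0.035,0,0.95],[0,0,0,0,-0.035,0,0.95],[0,0,0,0,-0.035,0,0.95],[0,0,0,0,-0.035,0,0.95],[0,0,0,0,-0.035,0,0.95],[0,0,0,0,-0.035,0,0.95],[0,0,0,0,-0.035,0,0.95],[0,0,0,0,0,0,0.95]]])

```text
t: 16.85
position: [0.5562, -0.1263, 0.2541]
eef_rot: [0.577, -0.409, 0.409, -0.577]
wrist_force: [-0.5, -0.5, 0.4]
opening: 0.949
```

Run:
```python
from m import *
st=state();print(st['position'],st['wrist_force'],st['opening'])
s=snap('side','side13');t=snap('top','top13')
a=cv2.resize(s['img'][135:195,260:350,::-1],(540,360),interpolation=cv2.INTER_CUBIC)
b=t['img'][150:270,160:480,::-1];b=cv2.resize(b,(640,240))
o=np.zeros((600,640,3),np.uint8);o[:360,:540]=a;o[360:]=b;cv2.imwrite('pics/f.png',o)
# home check: expected rows in side for roll at home
c=(.5563,.1218);th=np.linspace(0,2*np.pi,361)
for z in(.034,.080,.037):
    q=np.array([proj(s,[c[0]+.031*np.cos(a),c[1]+.031*np.sin(a),z]) for a in th]);print(z,q.min(0),q.max(0))
b=s['img'].astype(int)
for u in(311,313,315): print(u,[int(v) for v in b[150:182,u].sum(1)//3])
a=t['img'].astype(int);m=(a.min(2)>120).astype(np.uint8)
e=cv2.fitEllipse(cv2.convexHull(blob(a,m,230,180,268,220)));print(e,onz(t,*e[0],.08))
```

```text
[ 0.55620597 -0.1263479   0.25412041] [-0.52855794 -0.46046618  0.43369561] 0.9490716131497134
0.034 [304.98975134 166.59568292] [323.63285063 175.44315658]
0.08 [304.60675255 154.37296459] [323.50902234 162.95261457]
0.037 [304.96509922 165.80862046] [323.62487869 174.63916671]
311 [153, 153, 152, 141, 109, 80, 60, 47, 38, 46, 91, 159, 199, 174, 139, 132, 132, 133, 134, 133, 133, 134, 133, 132, 132, 137, 149, 153, 144, 125, 112, 117]
313 [152, 154, 152, 133, 78, 43, 43, 41, 43, 42, 73, 136, 185, 174, 140, 124, 124, 124, 124, 126, 124, 124, 123, 123, 122, 129, 147, 154, 146, 126, 115, 119]
315 [152, 153, 154, 145, 115, 84, 62, 44, 38, 41, 80, 147, 191, 178, 146, 133, 131, 132, 132, 132, 131, 131, 133, 131, 130, 135, 149, 145, 129, 119, 114, 119]
((247.44183349609375, 200.46092224121094), (22.733909606933594, 24.173603057861328), 55.30354690551758) [0.55779873 0.12596789 0.08      ]
```

View pics/f.png

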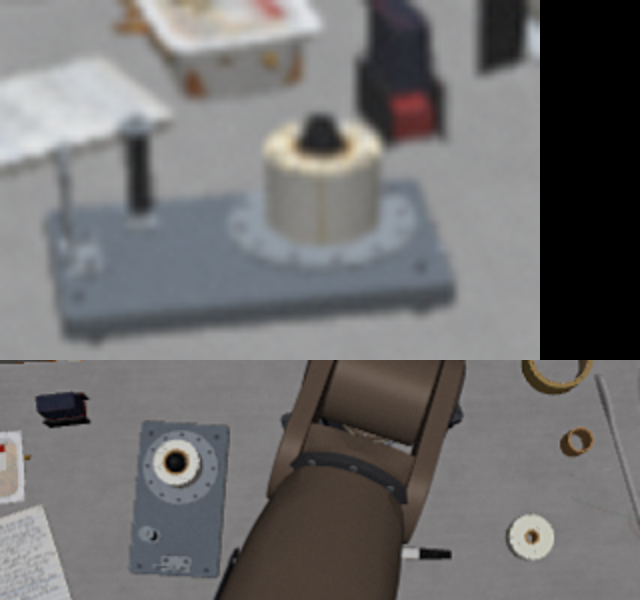

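```bash
python3 -c "
from workcell import *
print(hand_in())"
```

```text
the job is handed in; nothing more can be done
None
```

The wide-core roll, the cream one at top-view pixel (388,188), is on the unwinder's spindle and pressed down to the turntable. I handed the job in at about 17 s.

**Placing:** The wrist force showed the roll was about 2 mm off as it went onto the spindle, so I corrected before pressing. The roll stopped at the expected home height (TCP 54.5 mm) with about 15 N of contact. I pressed 1 mm further, opened the gripper and moved clear.

**Last checks:**
- **Side view:** the roll's lower edge is at row 175.5, against 175.4 predicted for a roll fully home.
- **Top view:** the roll is centred on the disc at (0.558, 0.126).
- **Robot:** the gripper is clear of everything and the wrist force is under 1 N.
- **Other things:** the small-core roll, date stamp and empty core look unmoved. The arm hid part of the marker in the last top view, but its visible cap was in place.

**What disagreed:**
- **Cameras:** the two differed by about 5 mm in x and in y, up to 9 mm at the disc, so I relied on their relative offsets and the wrist force.
- **Fingertips:** they looked 15–18 mm higher in the side view than the stated tool geometry. I never explained this. I lowered the grasp by eye and moved the wide-core roll a few millimetres on the table while first closing on it.

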